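# Take the texture sleeve off its spindle and lay it in the drying cradle

## Robot

A 6-joint arm with a two-finger parallel gripper is mounted at the origin on the work surface; the furniture and walls round the work are solid. World frame = base frame: x ahead of the robot, y to its left, z up, the work surface at z = 0. Lengths are in m, angles in rad, forces in N, time in s.
With the tool pointing down it reaches from about 0.35 to 0.975 m from the base axis. Payload 7.1 kg.
Tool frame: the origin (TCP) lies midway between the tips of the shut fingers; the grasp point (between the pads) lies 19 mm behind it; z points along the fingers, x is the direction in which the jaws open and shut, and the axes are right-handed (so a half turn about z gives the same grasp; the last joint's range is limited). The gripper opens to 88 mm and grips with 3 to 60 N. Pads are 20 mm wide; open, the fingers measure 115 mm over their backs; the gripper's body (75 mm by 178 mm) begins 61 mm behind the grasp point.
Start: joints at [1.297, 0.423, 1.63, -0, 1.089, -0.019], TCP at [0.158, 0.605, 0.223] pointing down, gripper open.
Joint ranges: [-3, 3], [-0.9, 2.11], [0.09, 2.58], [-1.31, 4.45], [0.11, 2.69], [-2.54, 2.54]. Speed limits (rad/s): [2.39, 2.39, 3.01, 3.14, 3.14, 3.14].

## Interface

Orientations are given as a unit quaternion [w, x, y, z].
In Python, from station import move_pose, movel, movej, command_gripper, wait, inverse_kinematics, read_camera, camera_info, MotionError, job_done, get_time, get_joint_pos, get_qvel, get_effort, get_tcp_pos, get_ee_rot, get_ft_force, get_ft_torque, get_grip_width gives the robot as it stands. Calls block until the motion is done:
- move_pose(position, orientation): joint-space move of the TCP to a pose.
- movel(position, frame=None, v=0.15, until_force=None): straight line of the TCP; frame=None keeps the orientation; v is the mean speed in m/s. With until_force (N) it stops when the force on the tool has changed by that much, and returns True; else False.
- movej(angles): joint-space move.
- command_gripper(opening): opening from 0.0 (shut) to 1.0 (fully open); the grip force is fixed at half the most; returns when the fingers have stopped.
- wait(seconds).
- inverse_kinematics(position, orientation): joint angles nearest the present ones, or None.
- read_camera(name): name is "scene" or "top" or "wrist"; returns the picture (420x560x3 uint8, red, green, blue); there is no depth.
- camera_info(name): a dict with "intrinsics" (3x3 intrinsics, pixels), "dist" ([k1, k2, p1, p2, k3] as OpenCV has them; the pictures are not rectified), "T" (4x4, takes a point from camera to world coordinates); the wrist camera has in their place "tool_from_camera" (4x4, takes a point from camera to tool coordinates, whose origin is the TCP and whose axes are the tool frame's). Camera axes: x right, y up, looking along -z (the intrinsics and any distortion apply to the point x, -y, -z); pixel columns grow to the right and rows downward; lengths in m; the calibration is good to about 2 mm. A picture is of the moment at which its call begins: read the wrist's pose just before it. camera_info takes no time and is no camera call.
A pose or a line that the arm cannot do raises MotionError and nothing moves.
- job_done(): hands the job in, once; it reports no verdict.
Readings, each from a call of its own:
- get_time(): time.
- get_joint_pos(): joint angles.
- get_qvel(): joint speeds.
- get_effort(): joint torques, N m.
- get_tcp_pos(): TCP position.
- get_ee_rot(): TCP orientation.
- get_ft_force(): force on the tool from outside, world axes, zero at the start.
- get_ft_torque(): the same for the moment, N m.
- get_grip_width(): opening from 0.0 (shut) to 1.0 (fully open).
Only numpy, scipy, OpenCV 4.12 (cv2) and the standard library are available. Lean on these libraries where they do the work, as an engineer would, in place of code of your own. Each camera call takes 0.05 s, during which the arm holds its last target.

## Task

Slide the studded wooden texture sleeve off the open end of the fixed spindle and lay it in the white cradle, centred along it and resting in both V supports, then let go. Lower it into place rather than dropping it, never let it fall onto the table, and leave the paint pot, the sanding block and the spray bottle where they are.

Things in the scene. Friction and masses are not known exactly. Their poses are not given: they have to be found in the camera images.
- stand: Blue bracket with a horizontal steel rod (spindle), fixed to the table. Origin on the table under the bracket; x runs along the rod to its open end, z up. Bracket: 16 mm thick (x = -8 to 8 mm), 56 mm wide, round top 168 mm high; then a dark shoulder, 28 mm across, to x = 20 mm. Foot plate 10 mm thick, 100 mm wide, from x = -35 to 75 mm.
- spindle_tip (a point): Centre of the rod's free end face, at x = 190 mm of the stand, 140 mm above the table; axes as the stand's (x points off the open end). The rod is straight, level and 18 mm thick.
- sleeve: Loose light wood tube with dark studs (1.5 mm, looks only) on the rod: 120 mm long, 50 mm outer, 32 mm inner diameter, about 150 g. Origin at its centre; x is the tube's axis; it may roll about x. It hangs with its centre 7 mm below the rod's axis, 133 mm above the table; grip it across the diameter. It is clear of the rod when its centre passes 250 mm along the stand's x.
- cradle: White cradle fixed to the table: foot plate 120 x 80 x 10 mm, two 90 degree V supports, each 14 mm thick, centred at x = -42 and +42 mm, apex 35 mm and arm tips 67 mm above the table, 75 mm across. Origin on the table under its middle; x along the trough, z up. The 70 mm between the supports is open for fingers down to the foot plate.
- cradle_seat (a point): Where the sleeve's centre lies when it rests in both Vs: above the cradle's middle, 70 mm above the table; axes as the cradle's. The sleeve may lie either way round.
- pot_red: Bystander: paint pot with red lid, 56 mm wide, 55 mm high, loose; origin at the centre of its underside.
- sanding_block: Bystander: brown cork sanding block, 44 x 70 x 26 mm, loose; origin at the centre of its underside.
- spray_bottle: Bystander: small clear spray bottle with amber contents, 37 mm wide, 139 mm high, loose; origin at the centre of its underside.
Things that resemble listed ones, but are neither listed nor needed, are in the scene too. Of the things that look like the sleeve, the largest one is meant.

How it is judged:
By the outcome, as a careful person would: the job done as asked, in the order asked, and still so for the second after the job is handed in, with the robot touching nothing.
It also fails if it takes over 40 s, if anything falls off the work surface, if the arm or the gripper's body presses on something with over 40 N, if the wrist force passes 120 N, or if a joint passes its speed limit or range.

## Working session

There is one attempt and no reset: what is moved stays moved. The work goes in short steps, each a Python script; the robot and the scene stay as the last script left them, time stands still between calls to the robot, and variables do not carry over. Pictures are saved under pics/ and viewed, and the job is handed in when it is done.

```bash
mkdir -p pics; ls; python3 - <<'E'
from station import *
import cv2,numpy as np
for n in ["scene","top","wrist"]:
    im=read_camera(n); cv2.imwrite(f"pics/{n}0.png",im[:,:,::-1])
    print(n,{k:np.round(v,4).tolist() for k,v in camera_info(n).items()})
print(get_time(),get_tcp_pos(),get_ee_rot(),get_grip_width())
E
```

```text
pics
scene {'intrinsics': [[473.8893, 0.0, 282.2354], [0.0, 473.8893, 206.8507], [0.0, 0.0, 1.0]], 'dist': [-0.1437, 0.0, 0.0, 0.0, 0.0], 'T': [[0.702, 0.4918, -0.5151, -0.2248], [-0.712, 0.4702, -0.5214, -0.7863], [-0.0142, 0.7328, 0.6803, 1.0857], [0.0, 0.0, 0.0, 1.0]]}
top {'intrinsics': [[502.7162, 0.0, 270.4267], [0.0, 502.7162, 206.1592], [0.0, 0.0, 1.0]], 'dist': [-0.1064, 0.0, 0.0, 0.0, 0.0], 'T': [[0.016, 0.9835, -0.1803, 0.3045], [-0.9999, 0.0155, -0.0041, -0.0337], [-0.0013, 0.1803, 0.9836, 1.3899], [0.0, 0.0, 0.0, 1.0]]}
wrist {'intrinsics': [[307.7629, 0.0, 278.4744], [0.0, 307.7629, 210.6757], [0.0, 0.0, 1.0]], 'dist': [-0.0634, 0.0, 0.0, 0.0, 0.0], 'tool_from_camera': [[1.0, -0.0009, -0.0007, 0.0005], [-0.0011, -0.953, -0.303, -0.0836], [-0.0004, 0.303, -0.953, -0.1618], [0.0, 0.0, 0.0, 1.0]]}
0.15 [0.15739664 0.60442224 0.22208233] [ 3.52520447e-04  7.91219271e-01  6.11532275e-01 -4.67202818e-04] 0.9999259296460477
```

View pics/scene0.png

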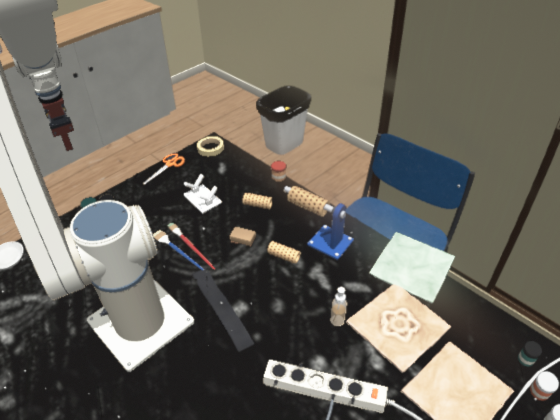

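View pics/top0.png

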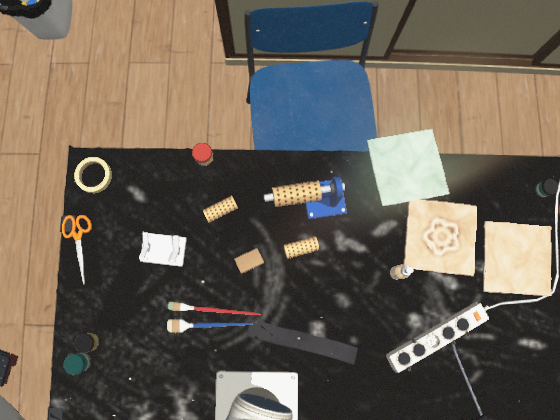

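View pics/wrist0.png

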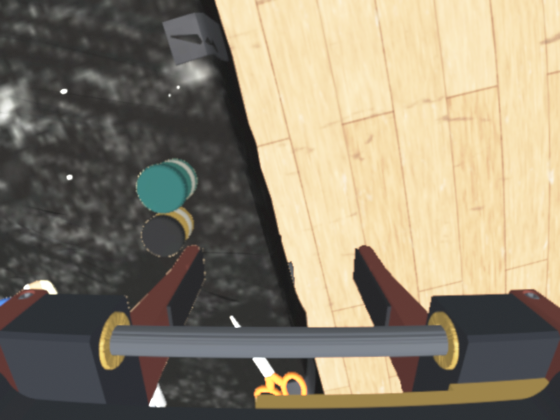

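Three things look like the sleeve in the top view: one on the rod at (298,193), one loose at (220,209) and one loose at (301,247). The one on the rod is the largest and is on the spindle, so it fits. I'll confirm that with enlarged crops.

```bash
python3 - <<'E'
import cv2
t=cv2.imread("pics/top0.png"); s=cv2.imread("pics/scene0.png")
cv2.imwrite("pics/top_sp.png",cv2.resize(t[170:270,195:355],None,fx=5,fy=5,interpolation=cv2.INTER_CUBIC))
cv2.imwrite("pics/top_cr.png",cv2.resize(t[220:280,125:205],None,fx=8,fy=8,interpolation=cv2.INTER_CUBIC))
cv2.imwrite("pics/sc_sp.png",cv2.resize(s[170:270,230:370],None,fx=5,fy=5,interpolation=cv2.INTER_CUBIC))
cv2.imwrite("pics/sc_cr.png",cv2.resize(s[170:220,170:240],None,fx=10,fy=10,interpolation=cv2.INTER_CUBIC))
E
```

```text
(no output)
```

View pics/top_sp.png

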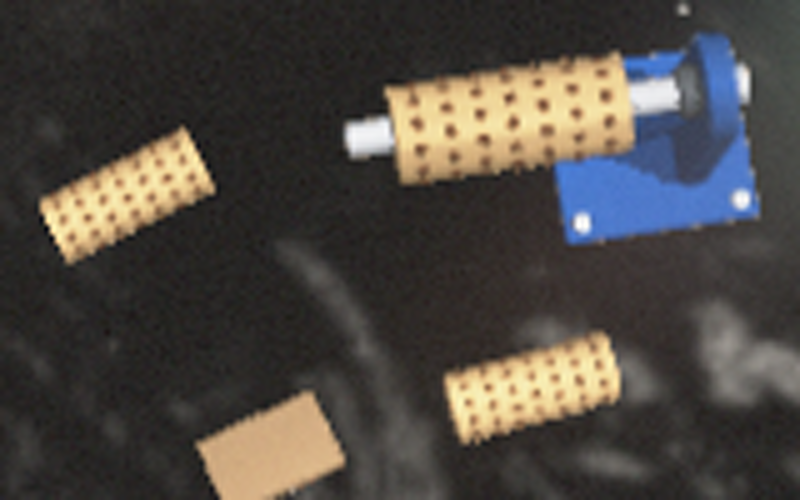

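View pics/top_cr.png

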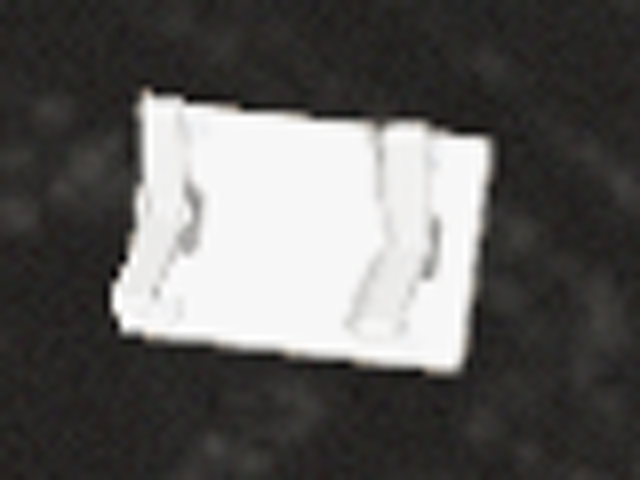

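View pics/sc_sp.png

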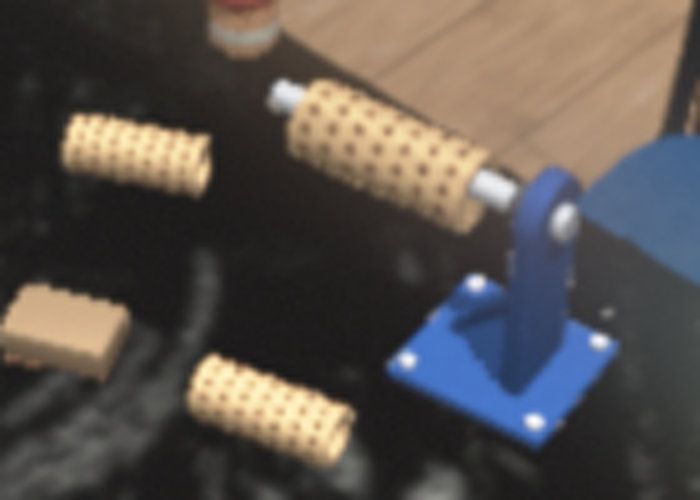

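View pics/sc_cr.png

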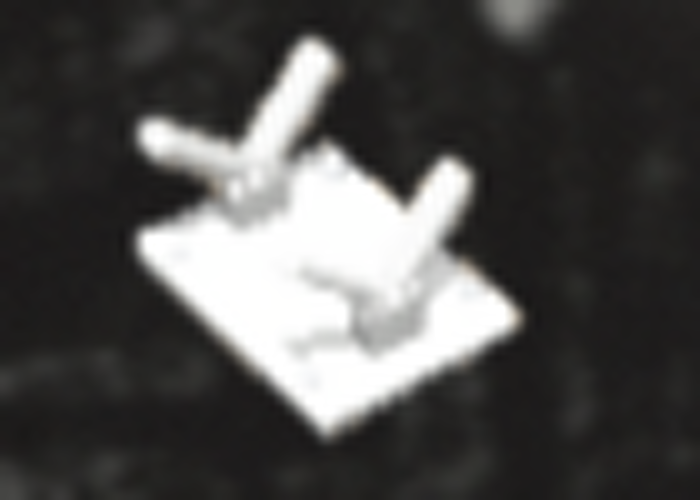

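The crops confirm it: the sleeve on the rod (crop 390–633, 55–183) is clearly larger than the two loose decoys. Next I'll fit the stand and cradle poses using both cameras.

```bash
cat > h.py <<'E'
from station import *
import numpy as np, cv2
from scipy.optimize import least_squares
from scipy.spatial.transform import Rotation as R
def proj(P,name,T=None):
    ci=camera_info(name); T=ci["T"] if T is None else T
    T=np.array(T); P=np.atleast_2d(P)
    c=(P-T[:3,3])@T[:3,:3]
    c=c*[1,-1,-1]
    uv,_=cv2.projectPoints(c.reshape(-1,1,3),np.zeros(3),np.zeros(3),np.array(ci["intrinsics"]),np.array(ci["dist"]))
    return uv.reshape(-1,2)
def world(p,L):
    L=np.atleast_2d(np.array(L,float)); c,s=np.cos(p[2]),np.sin(p[2])
    return np.c_[p[0]+c*L[:,0]-s*L[:,1],p[1]+s*L[:,0]+c*L[:,1],L[:,2]]
def fit(obs,p0):
    # obs: (cam name, T or None, uv(full px), local xyz m)
    def res(p): return np.concatenate([proj(world(p,l),n,T)[0]-uv for n,T,uv,l in obs])
    r=least_squares(res,p0,loss='soft_l1'); return r.x,res(r.x).reshape(-1,2)
def crop(uv,f,off): return (np.array(uv)+.5)/f-.5+np.array(off)
def wristT():
    T=np.eye(4); q=get_ee_rot(); T[:3,:3]=R.from_quat([q[1],q[2],q[3],q[0]]).as_matrix(); T[:3,3]=get_tcp_pos()
    return T@np.array(camera_info("wrist")["tool_from_camera"])
def down(yaw): # tool x along world angle yaw, z down
    x=np.array([np.cos(yaw),np.sin(yaw),0]);z=np.array([0,0,-1.]);y=np.cross(z,x)
    q=R.from_matrix(np.c_[x,y,z]).as_quat(); return [q[3],q[0],q[1],q[2]]
E
python3 - <<'E'
from h import *
a=lambda uv:crop(uv,5,(195,170)); b=lambda uv:crop(uv,5,(230,170))
S=[("top",None,a((346.5,139)),(.19,0,.14)),("top",None,a((568,243)),(.075,.05,.01)),("top",None,a((758,215)),(-.035,.05,.01)),
("scene",None,b((387,366)),(.075,.05,.01)),("scene",None,b((540,447)),(-.035,.05,.0)),("scene",None,b((619,346)),(-.035,-.05,.01)),("scene",None,b((275,93)),(.19,0,.14))]
p,r=fit(S,[.65,-.1,1.5]); print("stand",p,"\n",r.round(2))
a=lambda uv:crop(uv,8,(125,220)); b=lambda uv:crop(uv,10,(170,170))
# cradle x along +y world approx: local y -> -X
C=[("top",None,a((492,138)),(-.06,-.04,.01)),("top",None,a((465,372)),(-.06,.04,.01)),("top",None,a((120,333)),(.06,.04,.01)),
("scene",None,b((137,240)),(.06,.04,.01)),("scene",None,b((327,438)),(-.06,.04,.005)),("scene",None,b((522,318)),(-.06,-.04,.01))]
pc,r=fit(C,[.5,.25,1.5]); print("cradle",pc,"\n",r.round(2))
a=lambda uv:crop(uv,5,(195,170))
for nm,uv in (("L",(395,135)),("Rr",(627,103))):
    uv=a(uv)
    f=least_squares(lambda x:proj(world(p,[x[0],x[1],.133]),"top")[0]-uv,[.1,0]); print(nm,f.x)
E
```

```text
stand [ 0.58683524 -0.19757823  1.73547723] 
 [[-0.54  0.1 ]
 [-0.59 -0.05]
 [ 0.25 -0.24]
 [-0.18  0.27]
 [-0.18  1.47]
 [ 0.47 -0.63]
 [ 0.49  0.43]]
cradle [0.43222108 0.26783493 1.48358409] 
 [[-0.08  0.23]
 [-0.47 -0.23]
 [-0.1  -0.08]
 [ 0.11  0.85]
 [ 0.21  0.05]
 [ 0.19  0.26]]
L [1.63720455e-01 1.46164267e-04]
Rr [0.04376803 0.00121755]
```

```bash
python3 - <<'E'
from h import *
p=np.array([.58684,-.19758,1.7355]); pc=np.array([.43222,.26783,1.4836])
for s in (-1,1):
    y=p[2]+s*np.pi/2; yc=pc[2]+s*np.pi/2
    for l in ([.104,0,.24],[.104,0,.114],[.28,0,.122]):
        print(s,l,inverse_kinematics(world(p,[l])[0],down(y)))
    for z in (.15,.051): print(s,z,inverse_kinematics(world(pc,[[0,0,z]])[0],down(yc)))
E
```

```text
-1 [0.104, 0, 0.24] [-1.85789626e-01  3.34248705e-01  1.72171472e+00 -4.44089210e-16
  1.08562923e+00 -3.50493299e-01]
-1 [0.104, 0, 0.114] [-1.85789626e-01  5.00178912e-01  1.80631583e+00 -4.44089210e-16
  8.35097917e-01 -3.50493299e-01]
-1 [0.28, 0, 0.122] [ 1.22578777e-01  4.50383001e-01  1.87197597e+00 -4.44089210e-16
  8.19233686e-01 -4.21248967e-02]
-1 0.15 [ 5.31345582e-01  3.58251186e-01  1.93928832e+00 -4.44089210e-16
  8.44053146e-01  6.18541909e-01]
-1 0.051 [ 5.31345582e-01  5.30836622e-01  1.98027689e+00 -4.44089210e-16
  6.30479138e-01  6.18541909e-01]
1 [0.104, 0, 0.24] None
1 [0.104, 0, 0.114] None
1 [0.28, 0, 0.122] None
1 0.15 [ 5.31345582e-01  3.58251186e-01  1.93928832e+00 -4.44089210e-16
  8.44053146e-01 -2.52305074e+00]
1 0.051 [ 5.31345582e-01  5.30836622e-01  1.98027689e+00 -4.44089210e-16
  6.30479138e-01 -2.52305074e+00]
```

```bash
python3 - <<'E'
from h import *
p=np.array([.58684,-.19758,1.7355]); pc=np.array([.43222,.26783,1.4836])
def look(pos,yaw,n):
    move_pose(pos,down(yaw)); T=wristT(); im=read_camera("wrist")
    cv2.imwrite(f"pics/{n}.png",im[:,:,::-1]); np.save(n+".npy",T); print(n,get_time(),get_tcp_pos())
look(world(pc,[[.0,0,.26]])[0],pc[2]-np.pi/2,"wc"); print(proj(world(pc,[[-.06,-.04,.01],[-.06,.04,.01],[.06,.04,.01],[.06,-.04,.01]]),"wrist",np.load("wc.npy")).round(1).tolist())
look(world(p,[[.15,0,.27]])[0],p[2]-np.pi/2,"ws"); print(proj(world(p,[[.19,0,.14],[.075,.05,.01],[.075,-.05,.01],[.164,0,.133],[.044,0,.133]]),"wrist",np.load("ws.npy")).round(1).tolist())
E
```

```text
wc 1.8083 [0.43195473 0.2686571  0.25991552]
[[306.4, 220.3], [250.0, 220.2], [247.8, 133.4], [309.1, 133.6]]
ws 3.15 [ 0.56214126 -0.04841688  0.26992367]
[[278.0, 163.0], [243.8, 227.8], [312.1, 227.9], [278.0, 188.0], [277.9, 292.8]]
```

View pics/wc.png

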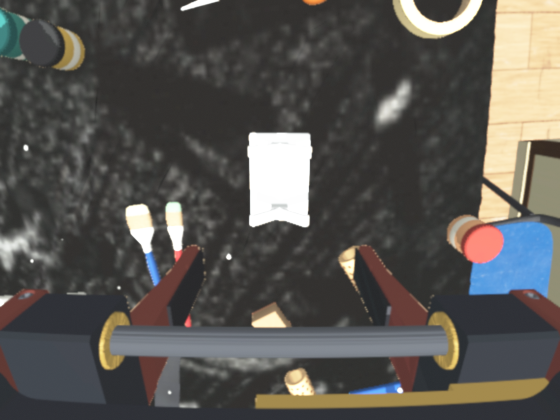

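View pics/ws.png

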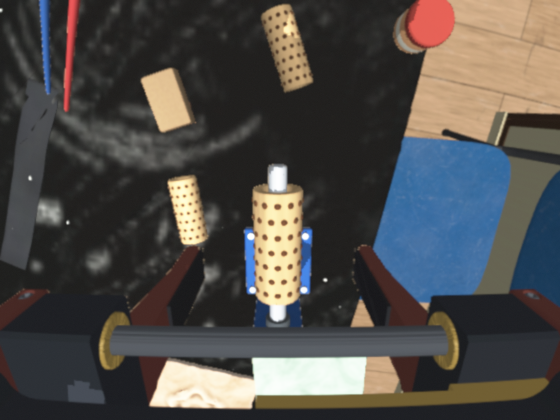

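```bash
python3 - <<'E'
import cv2
t=cv2.imread("pics/wc.png"); s=cv2.imread("pics/ws.png")
cv2.imwrite("pics/wc_z.png",cv2.resize(t[120:240,230:330],None,fx=5,fy=5,interpolation=cv2.INTER_CUBIC))
cv2.imwrite("pics/ws_z.png",cv2.resize(s[155:335,215:345],None,fx=3.3333333,fy=3.3333333,interpolation=cv2.INTER_CUBIC))
E
```

```text
(no output)
```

View pics/wc_z.png

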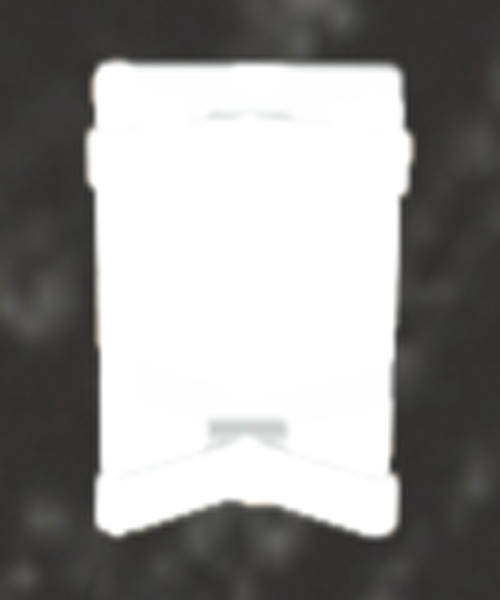

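View pics/ws_z.png

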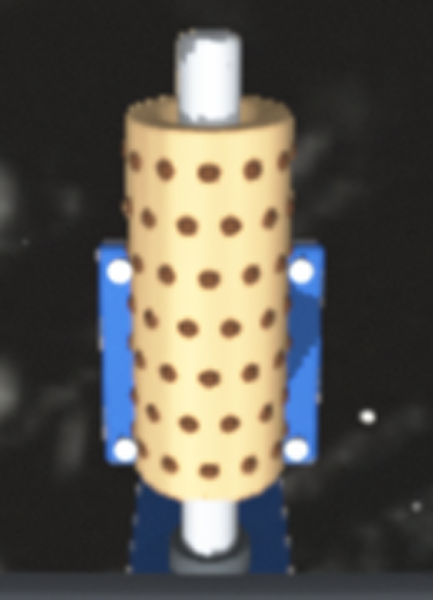

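```bash
python3 - <<'E'
from h import *
p0=np.array([.58684,-.19758,1.7355]); pc0=np.array([.43222,.26783,1.4836])
Tc=np.load("wc.npy");Ts=np.load("ws.npy")
a=lambda uv:crop(uv,5,(230,120)); b=lambda uv:crop(uv,10/3,(215,155))
C=[("wrist",Tc,a(u),l) for u,l in [((93,62),(.06,.04,.01)),((405,62),(.06,-.04,.01)),((88,160),(.042,.0375,.065)),((412,160),(.042,-.0375,.065)),((96,507),(-.042,.0375,.065)),((398,507),(-.042,-.0375,.065))]]
pc,r=fit(C,pc0); print(pc,r.round(2).tolist())
S=[("wrist",Ts,b(u),l) for u,l in [((209,38),(.19,0,.14)),((98,250),(.075,.05,.01)),((324,248),(.075,-.05,.01)),((105,462),(-.035,.05,.01)),((317,462),(-.035,-.05,.01))]]
q,r=fit(S,p0); print(q,r.round(2).tolist())
q,r=fit(S[:3],p0); print(q,r.round(2).tolist())
for P in (p0,q):
  print((proj(world(P,[[.19,0,.14]]),"wrist",Ts)-0).round(1))
  for uv,z in (((209,130),.158),((209,502),.158)):
    u=b(uv); f=least_squares(lambda x:proj(world(P,[x[0],x[1],z]),"wrist",Ts)[0]-u,[.1,0]); print(f.x)
E
```

```text
[0.43345713 0.26874821 1.48215142] [[0.53, 0.55], [-0.56, 0.8], [-0.34, -0.23], [0.1, 0.03], [-0.16, -0.62], [0.45, -0.41]]
[ 0.58729361 -0.1997499   1.73937098] [[0.0, -0.75], [-0.28, -0.33], [0.1, 0.12], [0.29, 1.02], [-0.09, 0.89]]
[ 0.58777467 -0.20016445  1.74187818] [[-0.07, -0.24], [-0.12, 0.06], [0.24, 0.35]]
[[278. 163.]]
[0.16458623 0.00057766]
[0.0450114  0.00050638]
[[277.3 165.8]]
[1.67292413e-01 8.91418613e-06]
[0.04771956 0.0007003 ]
```

Estimates from the different cameras agree to about 2 mm. Now I'll descend and grasp.

```bash
python3 - <<'E'
from h import *
p=np.array([.5870,-.1986,1.738]); q=down(p[2]-np.pi/2)
a=world(p,[[.106,0,.22]])[0]; move_pose(a,q)
g=a.copy(); g[2]=.114
print(movel(g,v=.1,until_force=8), get_ft_force())
w0=get_ft_force(); command_gripper(0.0); wait(.2)
print(get_time(),get_tcp_pos(),get_grip_width()*88,get_ft_force()-w0,get_ft_torque())
T=wristT(); np.save("wg.npy",T); cv2.imwrite("pics/wg.png",read_camera("wrist")[:,:,::-1])
cv2.imwrite("pics/tg.png",cv2.resize(read_camera("top")[150:250,220:380,::-1],None,fx=5,fy=5))
E
```

```text
False [-0.66999918 -0.34379613 -0.25810431]
5.6167 [ 0.56934147 -0.09408469  0.11402877] 50.41227599635664 [-0.93048988  0.04766018  0.16660847] [-0.06289352  0.16856349  0.06878912]
```

View pics/wg.png

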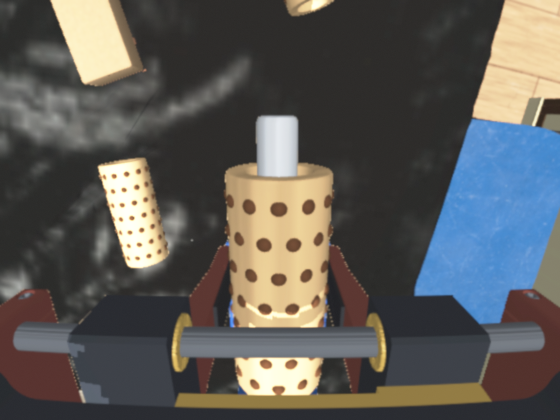

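The grip reads 50.4 mm, and the rod is centred in the bore (rod at column 278, rim 226–331). Next I'll lift 6 mm so the rod floats in the bore, then slide along the rod axis with a force guard.

```bash
python3 - <<'E'
from h import *
Tt=np.array(camera_info("wrist")["tool_from_camera"])
# rim in tool frame (tool y = -stand x): centre at y=-L, grasp z=-.019
for uv,z in (((278.5,181.5),-.019-.025),((278.5,172),-.019)):
    f=least_squares(lambda x:proj([[x[0],-x[1],z]],"wrist",Tt)[0]-uv,[0,.06]); print("rim offset",f.x, "centre offset along stand x",f.x[1]-.06)
p=np.array([.5870,-.1986,1.738])
x0=np.array(get_tcp_pos()); x=x0.copy(); x[2]+=.006
print(movel(x,v=.05,until_force=15), get_ft_force())
d=np.array([np.cos(p[2]),np.sin(p[2]),0])
for s in (.06,.12,.18):
    hit=movel(x+d*s,v=.08,until_force=12); print(s,hit,get_ft_force(),get_ft_torque(),get_grip_width()*88,get_time())
    if hit: break
cv2.imwrite("pics/wg2.png",read_camera("wrist")[:,:,::-1]); print(get_tcp_pos())
E
```

```text
rim offset [0.00026627 0.05854712] centre offset along stand x -0.001452875354361692
rim offset [0.00029154 0.05769433] centre offset along stand x -0.0023056688520484148
False [-0.59542238 -0.4959261  -0.80116575]
0.06 False [ 0.34863643  0.645733   -1.8842663 ] [-0.03297851  0.04775584 -0.05598333] 50.245803174807484 6.8833
0.12 False [ 0.7829556  -1.08921591 -1.56306685] [-0.07672086  0.08816043  0.03269218] 50.52799948630411 7.7833
0.18 False [-0.40024659 -0.61019774 -0.79213527] [-0.10385891  0.0682904  -0.02442678] 50.27443285647182 8.6833
[0.53942038 0.08317682 0.12002046]
```

View pics/wg2.png

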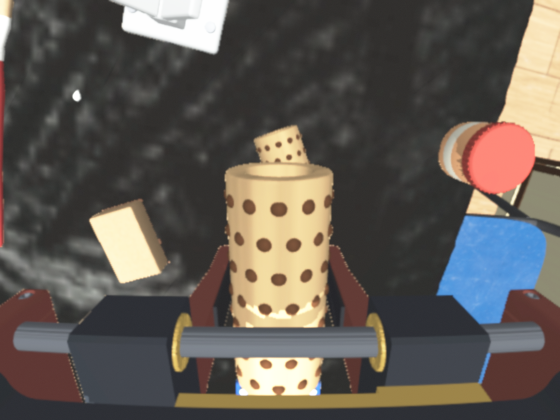

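The sleeve is clear of the rod and still seated in the grip. I'll carry it above the cradle and check before lowering.

```bash
python3 - <<'E'
from h import *
pc=np.array([.4331,.2685,1.4826]); q=down(pc[2]-np.pi/2)
x=np.array(get_tcp_pos()); x[2]=.19; movel(x,v=.12)
t=world(pc,[[.002,0,.19]])[0]; move_pose(t,q)
t[2]=.10; print(movel(t,v=.1,until_force=10),get_ft_force(),get_tcp_pos(),get_time(),get_grip_width()*88)
np.save("wp.npy",wristT()); cv2.imwrite("pics/wp.png",read_camera("wrist")[:,:,::-1])
cv2.imwrite("pics/tp.png",cv2.resize(read_camera("top")[200:300,95:245,::-1],None,fx=5,fy=5,interpolation=cv2.INTER_CUBIC))
print(proj(world(pc,[[.06,.04,.01],[.06,-.04,.01],[.042,.0375,.065],[.042,-.0375,.065]]),"wrist",np.load("wp.npy")).round(1).tolist())
E
```

```text
False [-0.59860624 -0.10814122 -2.06021337] [0.43375099 0.27067053 0.10049425] 11.3833 50.30520350901278
[[228.2, 147.5], [326.8, 147.6], [220.2, 184.1], [334.5, 184.1]]
```

View pics/wp.png

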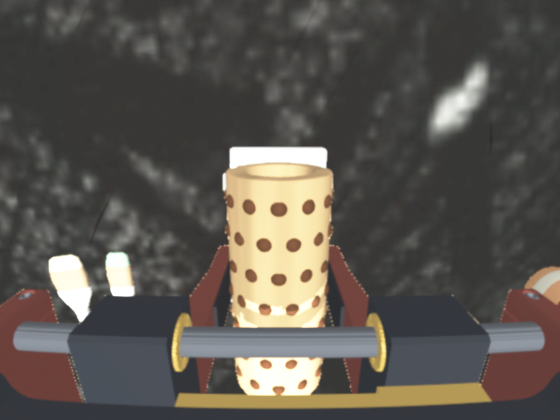

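View pics/tp.png

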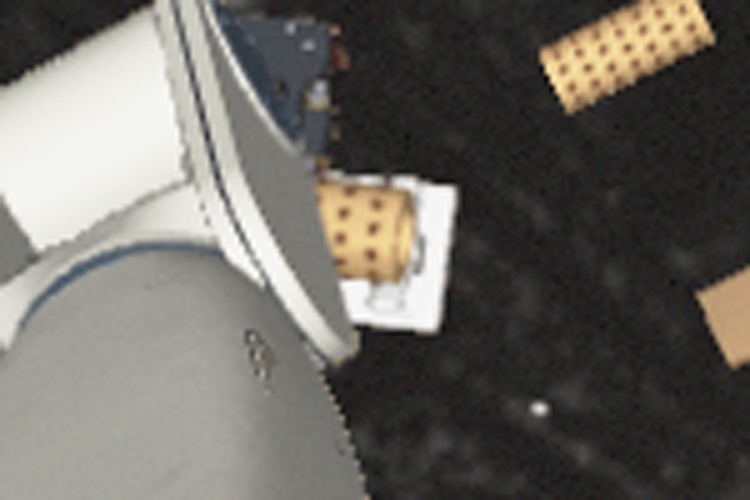

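The cradle plate edge (229–327 at row 147) matches the prediction (228–327 at row 147.5). Lowering slowly until contact.

```bash
python3 - <<'E'
from h import *
t=np.array(get_tcp_pos()); f0=np.array(get_ft_force())
a=t.copy(); a[2]=.058; print(movel(a,v=.07,until_force=8),get_tcp_pos()[2])
a[2]=.048; print(movel(a,v=.015,until_force=5),get_tcp_pos(),np.array(get_ft_force())-f0,get_ft_torque(),get_time())
cv2.imwrite("pics/wq.png",read_camera("wrist")[:,:,::-1])
cv2.imwrite("pics/sq.png",cv2.resize(read_camera("scene")[150:230,150:260,::-1],None,fx=7,fy=7,interpolation=cv2.INTER_CUBIC))
E
```

```text
False 0.05784906660690167
True [0.43372902 0.27091971 0.05230346] [-1.29840764 -0.19107203  5.10067627] [-0.06830667  0.15029814  0.02815714] 12.7
```

View pics/wq.png

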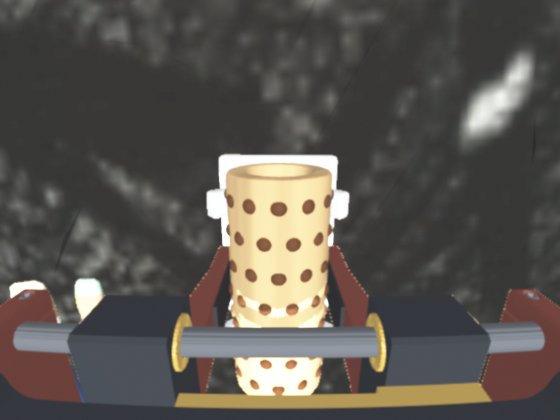

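View pics/sq.png

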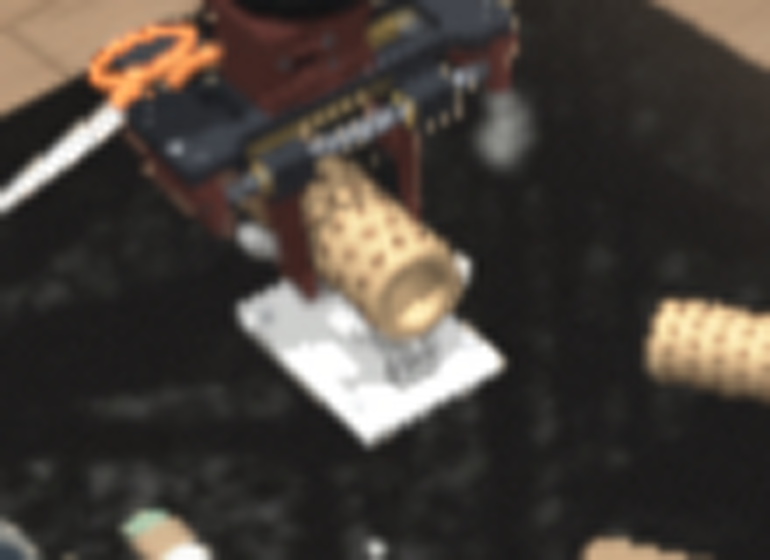

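```bash
python3 - <<'E'
from h import *
Tt=np.array(camera_info("wrist")["tool_from_camera"]); zt=get_tcp_pos()[2]
for uv,h in (((278.5,155),.01),((278,204),.063)):
    f=least_squares(lambda x:proj([[x[0],-x[1],zt-h]],"wrist",Tt)[0]-uv,[0,.06]); print("plate edge/tip in tool",f.x)
f0=np.array(get_ft_force()); a=np.array(get_tcp_pos()); a[2]=.0505
print(movel(a,v=.01,until_force=10),get_tcp_pos(),np.array(get_ft_force())-f0,get_ft_torque())
E
```

```text
plate edge/tip in tool [0.00022382 0.0578126 ]
plate edge/tip in tool [-6.15171162e-05  3.96748427e-02]
True [0.43356702 0.27102614 0.05182225] [-0.70490394  1.26787017  1.8044188 ] [-0.10134728  0.20138354  0.11784666]
```

Axially, the sleeve and cradle centres agree within 1 mm. It's in contact within about 1 mm of the nominal seat height, so I'll release.

```bash
python3 - <<'E'
from h import *
command_gripper(0.85); wait(.3); print(get_ft_force(),get_grip_width())
x=np.array(get_tcp_pos()); x[2]=.23; print(movel(x,v=.12,until_force=8),get_tcp_pos())
np.save("wf.npy",wristT()); cv2.imwrite("pics/wf.png",read_camera("wrist")[:,:,::-1])
j=np.array(get_joint_pos()); j[0]+=.6; movej(j); wait(.3)
print(get_time())
t=read_camera("top")[:,:,::-1]; s=read_camera("scene")[:,:,::-1]
cv2.imwrite("pics/tf.png",t); cv2.imwrite("pics/sf.png",s)
m=np.hstack([cv2.resize(t[215:285,120:210],None,fx=4.4,fy=6/6*4.4,interpolation=cv2.INTER_CUBIC),cv2.resize(s[160:230,165:255],None,fx=4.4,fy=4.4,interpolation=cv2.INTER_CUBIC)])
cv2.imwrite("pics/mf.png",m)
E
```

```text
[-0.08991413  0.01145451  0.09424722] 0.8517175375854215
False [0.43284883 0.2704799  0.22933142]
17.0417
```

View pics/wf.png

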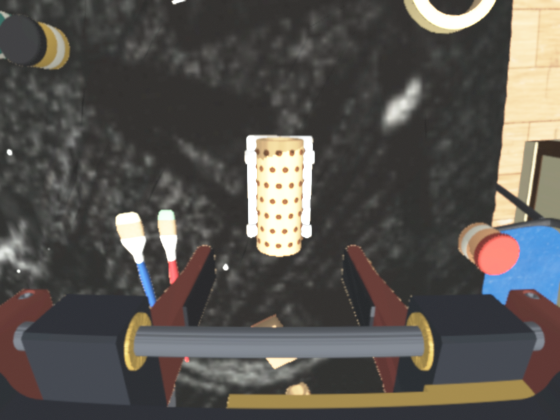

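View pics/mf.png

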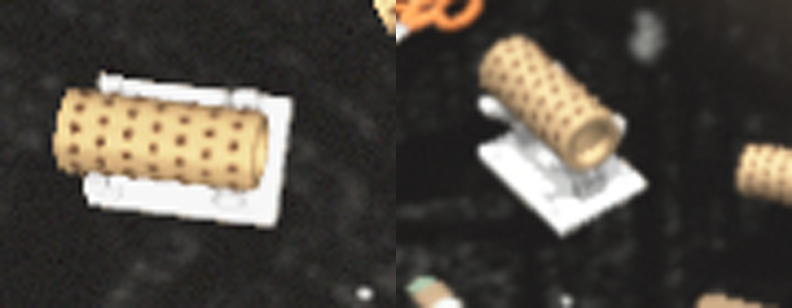

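View pics/tf.png

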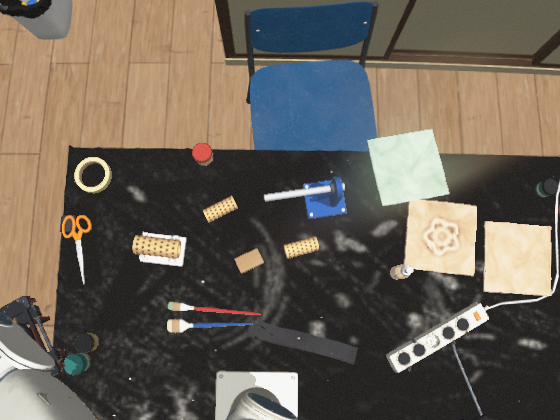

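```bash
python3 - <<'E'
from h import *
pc=np.array([.4331,.2685,1.4826])
th=np.linspace(0,2*np.pi,60)
for nm,T,f in (("top",None,lambda u:(u-[120,215]+.5)*4.4-.5),("wrist",np.load("wf.npy"),lambda u:u)):
    for e in (.06,-.06):
        u=f(proj(world(pc,np.c_[np.full(60,e),.025*np.cos(th),.07+.025*np.sin(th)]),nm,T)); print(nm,e,u.min(0).round(1),u.max(0).round(1))
print(get_ft_force(),get_tcp_pos())
t0=cv2.imread("pics/top0.png").astype(int);t1=cv2.imread("pics/tf.png").astype(int)
for n,(x,y) in dict(pot=(202,154),block=(249,261),spray=(401,271)).items():
    print(n,abs(t0-t1)[y-18:y+18,x-18:x+18].mean().round(2))
cv2.imwrite("pics/wf_z.png",cv2.resize(cv2.imread("pics/wf.png")[125:265,230:330],None,fx=4,fy=4,interpolation=cv2.INTER_CUBIC))
E
```

```text
top 0.06 [57.6 88.6] [ 82.6 171. ]
top -0.06 [256.3 109.7] [274.8 192.7]
wrist 0.06 [254.5 137.9] [303.5 142. ]
wrist -0.06 [256.9 238.8] [300.8 257.2]
[ 0.20131292  0.25968895 -1.0519695 ] [0.20498548 0.46743472 0.22929346]
pot 2.26
block 2.33
spray 2.46
```

View pics/wf_z.png

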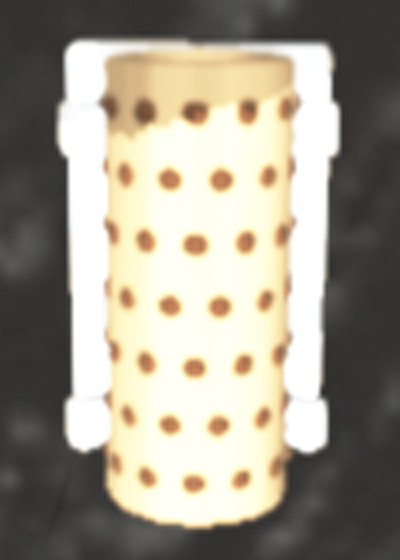

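```bash
python3 - <<'E'
from h import *
pc=np.array([.4331,.2685,1.4826])
f=lambda u:(u-[120,215]+.5)*4.4-.5
print(f(proj(world(pc,[[-.06,-.04,.01],[-.06,.04,.01],[.06,.04,.01],[.042,-.0375,.065],[-.042,-.0375,.065]]),"top")).round(1).tolist())
g=lambda u:(u-[230,125]+.5)*4-.5
print(g(proj(world(pc,[[x,y,.065] for x in(.049,.042,.035,-.035,-.042,-.049) for y in (.0375,-.0375)]+[[.06,.04,.01],[.06,-.04,.01]]),"wrist",np.load("wf.npy"))).round(1).tolist())
t=cv2.imread("pics/tf.png"); cv2.imwrite("pics/tf_z.png",cv2.resize(t[215:285,120:210],None,fx=8.8,fy=8.8,interpolation=cv2.INTER_CUBIC)[:600])
E
```

```text
[[291.1, 97.4], [274.4, 224.0], [86.3, 203.1], [110.4, 72.7], [246.1, 87.4]]
[[54.6, 101.8], [340.5, 102.2], [55.4, 128.5], [339.6, 128.9], [56.2, 154.9], [338.7, 155.3], [64.3, 402.4], [329.8, 402.8], [65.0, 425.5], [328.9, 425.9], [65.8, 448.3], [328.1, 448.7], [65.5, 44.3], [329.8, 44.6]]
```

View pics/tf_z.png

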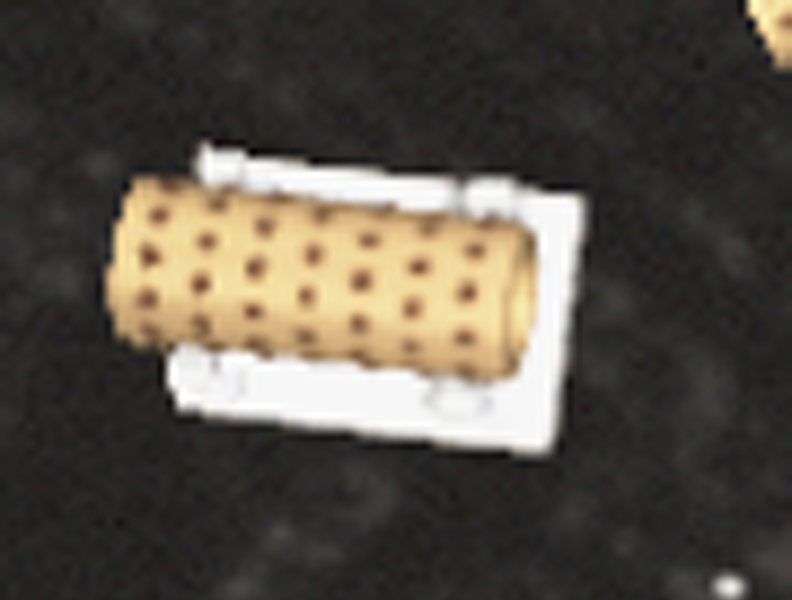

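The wrist view puts the sleeve under 1 mm off centre along the cradle; the top view suggests about 2 to 3 mm. The scene picture can serve as a tie-breaker.

```bash
python3 - <<'E'
from h import *
pc=np.array([.4331,.2685,1.4826]); th=np.linspace(0,2*np.pi,80)
s=cv2.imread("pics/sf.png"); o=np.array([165,155]);F=8
z=cv2.resize(s[155:225,165:255],None,fx=F,fy=F,interpolation=cv2.INTER_CUBIC)
g=lambda u:((u-o+.5)*F-.5).round().astype(int)
for e in (.06,-.06):
    cv2.polylines(z,[g(proj(world(pc,np.c_[np.full(80,e),.025*np.cos(th),.07+.025*np.sin(th)]),"scene"))],True,(255,0,0) if e>0 else (0,0,255),1)
cv2.polylines(z,[g(proj(world(pc,[[.06,.04,.01],[-.06,.04,.01],[-.06,-.04,.01],[.06,-.04,.01]]),"scene"))],True,(0,200,0),1)
cv2.imwrite("pics/sf_o.png",z)
E
```

```text
(no output)
```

View pics/sf_o.png

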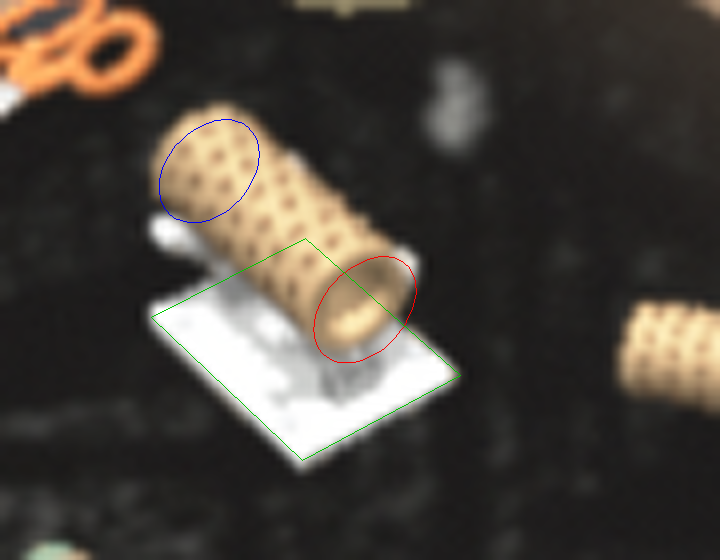

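The scene view hints at a +x shift of a few mm, so the views disagree. I'll take a direct wrist view with the camera vertically above the cradle middle. There, height errors cancel by symmetry.

```bash
python3 - <<'E'
from h import *
pc=np.array([.4331,.2685,1.4826])
move_pose(world(pc,[[-.0836,0,.19]])[0],down(pc[2]-np.pi/2)); wait(.2)
T=wristT(); np.save("wn.npy",T); im=read_camera("wrist")[:,:,::-1]; cv2.imwrite("pics/wn.png",im)
print(T[:3,3],get_time())
th=np.linspace(0,2*np.pi,80); z=im.copy(); z=cv2.resize(z,None,fx=1,fy=1)
u=[proj(world(pc,np.c_[np.full(80,e),.025*np.cos(th),.07+.025*np.sin(th)]),"wrist",T) for e in (.06,-.06)]
for a in u: print(a.min(0).round(1),a.max(0).round(1))
print(proj(world(pc,[[x,y,.065] for x in(.049,.035,-.035,-.049) for y in (.0375,-.0375)]),"wrist",T).round(1).tolist())
r0=int(max(0,min(a[:,1].min() for a in u)-25)); 
cv2.imwrite("pics/wn_z.png",cv2.resize(im[r0:r0+195,190:370],None,fx=3,fy=3,interpolation=cv2.INTER_CUBIC)); print("r0",r0)
E
```

```text
[0.43274848 0.2696997  0.3518902 ] 18.7417
[248.7  33.6] [309.   47.2]
[251.6 176.7] [305.3 188.2]
[[235.1, 56.3], [322.6, 56.6], [235.5, 73.6], [322.0, 73.9], [238.1, 154.3], [319.0, 154.6], [238.6, 169.3], [318.4, 169.5]]
r0 8
```

View pics/wn_z.png

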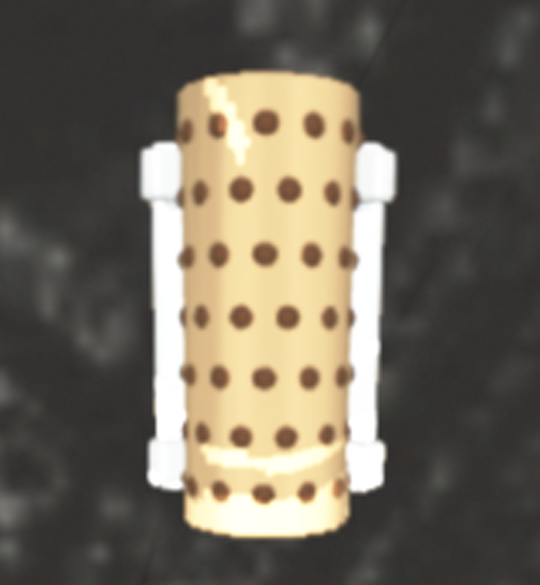

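From directly above, the sleeve lies symmetric between both supports and is about 1.5–2 mm off centre along its axis. That's well seated, so I'll hand it in.

```bash
python3 - <<'E'
from station import *
x=get_tcp_pos().copy(); x[2]=.25; movel(x,v=.1); print(get_time(),get_ft_force()); job_done()
E
```

```text
19.4917 [-0.27012152 -0.18605945 -0.55763291]
the job is handed in; nothing more can be done
```

The sleeve is off the spindle and lying in the cradle, resting in both V supports. I handed the job in at 19.5 s with the gripper clear of everything.

I gripped the largest studded sleeve, the one on the rod, and lifted it 6 mm so the rod hung free in the bore. I slid it off with no contact force to speak of (under about 2 N), then lowered it slowly until it touched and let go. It touched about 1 mm above the nominal seat height, at about 5–7 N.

**Final position:** the last view from directly above shows the sleeve symmetric between both supports.

**Centring along the cradle:** the views disagreed slightly, so I judged it good enough and did not regrip.

| View | Offset from centre along the cradle |
|---|---|
| First wrist view | under 1 mm |
| Wrist view from directly above | 1.5–2 mm |
| Top camera | about 2.5 mm |
| Scene camera | rough, perhaps a few mm |

**Bystanders:** the pot, sanding block and spray bottle show no change in the top picture, before against after.

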